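# Lift the parts basket out of the washer and hold it level to drain

### The job

The pump parts have been washed: slide the splash guard at the front of the parts washer all the way down by its red handle, then take the basket by its green grip and lift it straight up out of the tank, with both parts still in it. Finish while holding the basket in the air over the tank, steady and level, its underside a few centimetres (about 5) above the tank's rim, as for draining; do not put it down or let go. Leave the oil bottle, dish, wrench and tin alone.

Things in the scene. Friction and masses are not known exactly. Their poses are not given: they have to be found in the camera images.
- washer: parts washer, fixed: open blue tank 200 (x) x 320 (y) mm, rim 110 mm above the bench, walls 6 mm, inner floor (a rack) at 30 mm. Origin: bench level under the tank's centre; x points from the guard (robot's side) to the far side, z up. Guide posts 215 mm tall at x = -113, y = +-168 mm; a grey pump box, 85 mm tall, on its -y side out to y = -211 mm.
- tank_rim (a point): centre of the tank's mouth, at the height of the rim (110 mm above the bench); axes as the washer
- guard (a joint): height of the splash guard above its lowest position, m: 0 = fully down on its stop, 0.12 = top. It starts 0.06 to 0.12 up and stays at any height by friction; moving it down takes about 3 N (plus some more when fast), up about 9 N.
- guard_handle (a point): middle of the guard's red handle: a level bar 14 x 14 mm in section, 160 mm long along the washer's y, on two steel posts 70 mm either side of the middle. It runs 40 mm above the top edge of the clear guard (10 mm thick, 318 mm wide, 113 mm to the robot's side of the tank's centre), so fingers fit before and behind it. Guard fully down: 170 mm above the bench. Axes as the washer.
- basket_grip (a point): middle of the green grip, 18 mm thick (x), 100 long (y), 22 tall, on a bar across the top of the loose steel basket. The basket is 140 (x) x 200 (y) mm, walls 42 high, underside 125 mm below this point; end straps at y = +-98 mm rise to the bar. z is up when level. It weighs 0.4 to 0.75 kg with the parts and starts on the tank's rack, turned up to 0.12 rad from the washer's axes.
- gland: brass gland, loose in the basket on its +y side: flange 48 mm across, 34 mm tall; origin at the centre of its underside, 121 mm below the grip's middle when it lies in the basket
- valve: red-brown valve disc with a stem, loose in the basket on its -y side: 52 mm across, 40 mm tall; origin at the centre of its underside, 121 mm below the grip's middle when it lies in the basket
- oil: bystander: amber oil bottle, 60 mm across, 150 mm tall, origin at the centre of its foot
- dish: bystander: cream bowl, 110 mm across, 45 mm tall, origin at the centre of its foot
- wrench: bystander: steel wrench lying flat on the bench, under 250 mm long, along its x axis
- tin: bystander: bare metal tin, 80 mm across, 75 mm tall, origin at the centre of its foot

How it is judged (in metres and radians):
On the way, in this order (a step that is already met when the one before it is completed fails the run):
1. the splash guard is all the way down (value of joint guard below 0.008 m), for 0.2 s.
2. the basket is lifted clear of the tank's rim, held over the tank by the fingers (z of basket_grip in the frame of washer above 0.25 m and horizontal distance between basket_grip and tank_rim below 0.06 m and contact force between the fingers and basket above 1 N), for 0.2 s.
At the end, for the whole second after the job is handed in: through the last second: guard within 10 mm of fully down; basket held by the fingers, not touching the washer, underside 15 to 100 mm above the rim, grip within 60 mm of the tank's centre sideways, level within 8 degrees, slower than 0.02 m/s and 0.15 rad/s; both parts in it (all of step 2 and value of joint guard below 0.01 m and z of basket_grip in the frame of washer below 0.335 m and angle between basket_grip's own z axis and vertical below 0.14 rad and linear speed of basket below 0.02 m/s and angular speed of basket below 0.15 rad/s and contact force between basket and washer below 0.05 N and z of gland in the frame of basket_grip between -0.135 and -0.085 m and distance between each of gland, valve and basket_grip below 0.17 m and z of valve in the frame of basket_grip between -0.135 and -0.085 m); the arm keeps its last pose, push and grip.
It fails at once if a bystander (oil bottle, dish, wrench or tin) is moved by more than 25 mm or tipped over (distance of any of oil, dish, wrench, tin from where it was at the start of the episode above 0.025 m or angle between any of oil, dish, wrench, tin's own z axis and vertical above 0.4 rad).
It fails at once if the basket is tipped by more than 0.5 rad (angle between basket_grip's own z axis and vertical above 0.5 rad).
It also fails if it takes over 51 s, if anything falls off the work surface, if the arm or the gripper's body presses on something with over 40 N, if the wrist force passes 120 N, or if a joint passes its speed limit or range.

### The arm

A 6-joint arm with a two-finger parallel gripper is mounted at the origin on the work surface. World frame = base frame: x ahead of the robot, y to its left, z up, the work surface at z = 0. Lengths are in m, angles in degrees, forces in N, time in s.
With the tool pointing down it reaches from about 0.425 to 1.125 m from the base axis. Payload 14.9 kg.
Tool frame: the origin (TCP) lies midway between the tips of the shut fingers; the grasp point (between the pads) lies 19 mm behind it (hold_point_z is the distance from the TCP to the grasp point, in m); z points along the fingers, y is the direction in which the jaws open and shut (so a half turn about z gives the same grasp; the last joint's range is limited). The gripper opens to 91 mm and grips with 3 to 60 N. Pads are 32 mm wide; open, the fingers measure 118 mm over their backs; the gripper's body (76 mm by 178 mm) begins 60 mm behind the grasp point.
Start: joints at [-72.783, 21.709, 99.362, -0, 58.929, -1.908], TCP at [0.229, -0.661, 0.188] pointing down, gripper open.
Joint ranges: [-158.91, 158.91], [-42.39, 125.64], [0.06, 152.35], [-60.88, 240.88], [17.5, 164.5], [-176.32, 176.32]. Speed limits (degrees/s): [108.29, 108.29, 136.94, 180, 180, 180].

### API

Orientations are given as a 3x3 rotation matrix whose columns are the frame's x, y, z axes.
In Python, from rig import * gives the robot as it stands. The module is installed in compiled form; this text tells all that it offers. Calls block until the motion is done:
- reach(position, orientation): joint-space move of the TCP to a pose.
- movel(position, rot=None, feed=0.15, contact_N=None): straight line of the TCP; rot=None keeps the orientation; feed is the mean speed in m/s. With contact_N (N) it stops when the force on the tool has changed by that much, and returns True; else False.
- movej(angles): joint-space move.
- ungrasp() and grasp(grip_force=None): open the fingers fully, or close them until they stop; grip_force is the grip in N (None keeps the last).
- sleep(seconds).
- inverse_kinematics(position, orientation): joint angles nearest the present ones, or None.
- state(): the state.
- camera(name): name is "side" or "top"; returns (picture, depth): 384x512x3 uint8, red, green, blue; 384x512 float32, m along the optical axis (not along the pixel's ray), 0 where there is no reading.
- camera_params(name): a dict with "fov_y" (degrees; the focal length in pixels is half the picture's height over the tangent of half this angle, whatever the lens; pixels are square), "cx", "cy" (the principal point, pixels), "camera_from_world" (4x4, takes a point from world to camera coordinates). Camera axes: x right, y down, z forward; pixel columns grow to the right and rows downward; lengths in m; the calibration is good to about 2 mm. A picture is of the moment at which its call begins. camera_params takes no time and is no camera call.
A pose or a line that the arm cannot do raises IKError and nothing moves.
- close_job(): hands the job in, once; it reports no verdict.
Trained networks look in the newest picture that a camera, given by its name, has taken for a name from the list of things; names that differ only in an ending like _2 or _b are one class to them, and where a whole thing is asked for, a point or a joint stands for the part that bears it (a point fixed in the world has none). Each returns a list of dicts, best first, with "p" (0 to 1); they miss things now and then, are a little off and sometimes report something else, mostly with a low value. They report only what shows in the picture. A call takes as long as a camera call.
- find_in(camera, name): "point" ([row, column] in pixels, amid what is visible of it).
The state is a dict: "t": time; "qpos": joint angles; "dq": joint speeds; "effort": joint torques, N m; "position": TCP position; "tool_rot": TCP orientation; "wrist_force": force on the tool from outside, world axes, zero at the start; "ft_torque": the same for the moment, N m; "width": finger opening in m.
Only numpy, scipy, OpenCV 4.12 (cv2) and the standard library are available. Lean on these libraries where they do the work, as an engineer would, in place of code of your own. Each camera call takes 0.05 s, during which the arm holds its last target.

## Working session

There is one attempt and no reset: what is moved stays moved. The work goes in short steps, each a Python script; the robot and the scene stay as the last script left them, time stands still between calls to the robot, and variables do not carry over. Pictures are saved under pics/ and viewed, and the job is handed in when it is done.

```bash
mkdir -p pics; cat > h.py <<'E'
from rig import *
import numpy as np, cv2
def snap(c,name):
    im,d=camera(c); cv2.imwrite(f'pics/{name}.png',im[:,:,::-1]); np.save(f'pics/{name}_d.npy',d); return im,d
def deproj(c,r,cc,z):
    p=camera_params(c); f=192/np.tan(np.radians(p['fov_y']/2)); 
    P=np.stack([(cc-p['cx'])/f*z,(r-p['cy'])/f*z,z,np.ones_like(z)],-1)
    return (P@np.linalg.inv(np.array(p['camera_from_world'])).T)[...,:3]
def cloud(c,d):
    r,cc=np.mgrid[:d.shape[0],:d.shape[1]]; return deproj(c,r.astype(float),cc.astype(float),d.astype(float))
E
python3 - <<'E'
from h import *
for c in('side','top'):
    im,d=snap(c,c+'0'); C=cloud(c,d)
    for n in('washer','guard_handle','basket_grip','gland','valve','oil','dish','wrench','tin'):
        for x in find_in(c,n)[:2]:
            r,k=map(int,np.round(x['point'])); print(c,n,[r,k],round(x['p'],2),C[r,k].round(3),d[r,k]>0)
print(state())
print({c:camera_params(c) for c in('side','top')})
E
```

```text
side washer [198, 253] 0.7 [0.478 0.004 0.181] True
side washer [187, 265] 0.6 [ 0.481 -0.056  0.191] True
side guard_handle [192, 264] 0.57 [ 0.478 -0.048  0.175] True
side basket_grip [191, 233] 0.87 [ 0.667 -0.084  0.043] True
side oil [314, 160] 0.64 [0.391 0.462 0.094] True
side dish [268, 138] 0.97 [0.636 0.378 0.011] True
side tin [154, 294] 0.64 [ 0.634 -0.398  0.071] True
side tin [311, 161] 0.47 [0.39  0.458 0.104] True
top washer [182, 287] 0.68 [ 0.574 -0.153  0.07 ] True
top guard_handle [209, 267] 0.56 [ 0.481 -0.074  0.261] True
top basket_grip [173, 258] 0.62 [ 0.598 -0.054  0.158] True
top gland [178, 236] 0.52 [0.595 0.017 0.044] True
top gland [208, 261] 0.52 [ 0.484 -0.056  0.261] True
top valve [181, 272] 0.57 [ 0.581 -0.104  0.045] True
top oil [233, 110] 0.95 [0.422 0.427 0.107] True
top oil [172, 259] 0.17 [ 0.6   -0.057  0.17 ] True
top dish [175, 125] 0.74 [0.618 0.4   0.012] True
top dish [215, 370] 0.59 [ 0.457 -0.441  0.009] True
top wrench [213, 371] 0.51 [ 0.464 -0.445  0.006] True
top tin [164, 362] 0.93 [ 0.627 -0.405  0.073] True
{'t': 1.0, 'qpos': a
[... 858 characters left out ...]
: array([[-7.06969321e-01, -7.07243775e-01,  7.88909276e-04,
         3.71151500e-01],
       [-4.64291232e-01,  4.63269033e-01, -7.54861216e-01,
         3.73040568e-01],
       [ 5.33505418e-01, -5.34030005e-01, -6.55884077e-01,
         1.37870645e+00],
       [ 0.00000000e+00,  0.00000000e+00,  0.00000000e+00,
         1.00000000e+00]])}, 'top': {'fov_y': 43.75972301765118, 'cx': 246.45002289498223, 'cy': 190.44649091028705, 'camera_from_world': array([[-0.02725082, -0.99960555,  0.00679236, -0.00234388],
       [-0.99740437,  0.02673652, -0.06685562,  0.55333012],
       [ 0.06664764, -0.0085966 , -0.99773954,  1.62326434],
       [ 0.        ,  0.        ,  0.        ,  1.        ]])}}
```

View pics/top0.png

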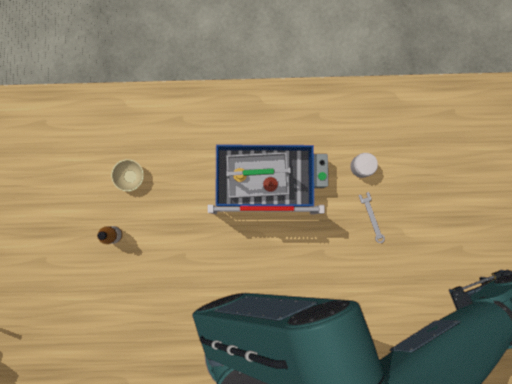

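View pics/side0.png

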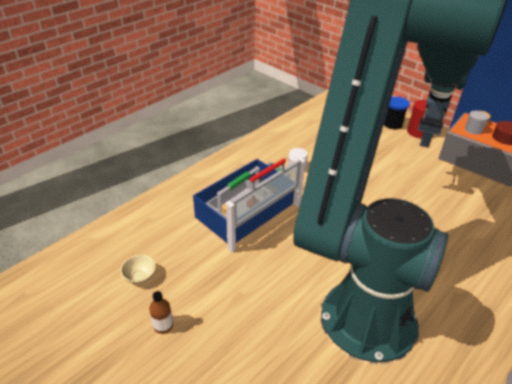

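```bash
python3 - <<'E'
from h import *
im=cv2.imread('pics/top0.png');hsv=cv2.cvtColor(im,cv2.COLOR_BGR2HSV);C=cloud('top',np.load('pics/top0_d.npy'))
def fit(m,n):
    P=C[m]; c=cv2.minAreaRect(P[:,:2].astype(np.float32)*1000); print(n,len(P),P.mean(0).round(3),np.median(P[:,2]).round(3),c)
H,S,V=cv2.split(hsv)
box=(C[...,0]>.4)&(C[...,0]<.8)&(abs(C[...,1])<.4)
fit(box&((H<8)|(H>172))&(S>150)&(C[...,2]>.16),'handle')
fit(box&(H>40)&(H<85)&(S>90)&(C[...,2]>.12),'grip')
fit(box&(H>95)&(H<130)&(S>90)&(abs(C[...,2]-.11)<.008),'rim')
fit(box&(C[...,2]>.19)&(C[...,2]<.235),'z.19-.235')
cv2.imwrite('pics/topcrop.png',cv2.resize(im[120:260,180:340],None,fx=5,fy=5)[:600])
E
```

```text
handle 246 [ 0.483 -0.069  0.276] 0.265 ((483.81207275390625, -72.08768463134766), (47.92547607421875, 152.14776611328125), 12.756299018859863)
grip 153 [ 0.601 -0.053  0.176] 0.166 ((526.3101196289062, -52.06388473510742), (93.97406005859375, 167.51602172851562), 88.69572448730469)
rim 459 [ 0.582 -0.083  0.11 ] 0.11 ((595.73486328125, -76.96109008789062), (316.4334716796875, 196.74264526367188), 88.1990737915039)
z.19-.235 290 [ 0.484 -0.068  0.216] 0.217 ((484.0744323730469, -73.3221435546875), (351.5366516113281, 21.737247467041016), 88.44280242919922)
```

View pics/topcrop.png

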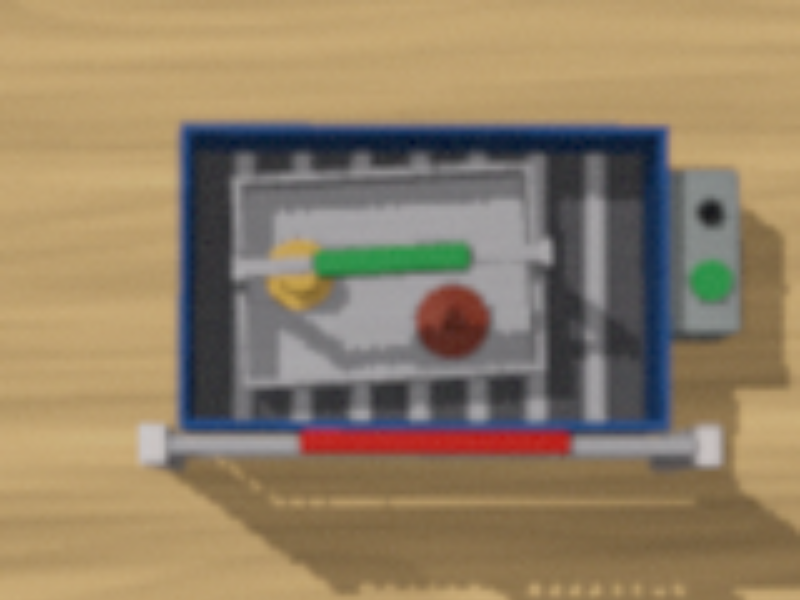

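The top view shows the handle (~row 209, col 267) raised, about 0.09 m up. The green grip is at row 172, col 258, the gland at (174, 240) and the valve at (184, 270). All of the bystanders are well away. Next I'll refine the fits.

```bash
python3 - <<'E'
from h import *
for c in('top','side'):
    im=cv2.imread(f'pics/{c}0.png');hsv=cv2.cvtColor(im,cv2.COLOR_BGR2HSV);C=cloud(c,np.load(f'pics/{c}0_d.npy'))
    H,S,V=cv2.split(hsv)
    box=(C[...,0]>.45)&(C[...,0]<.65)&(C[...,1]>-.2)&(C[...,1]<.05)
    for n,m in(('handle',box&((H<8)|(H>172))&(S>150)&(C[...,2]>.2)&(C[...,0]<.52)),('grip',box&(H>40)&(H<85)&(S>100)&(C[...,2]>.13)&(C[...,2]<.185)&(C[...,0]>.55))):
        P=C[m]; zz=np.percentile(P[:,2],[5,25,50,75,95]).round(3)
        vx,vy,x0,y0=cv2.fitLine(P[:,:2].astype(np.float32),cv2.DIST_HUBER,0,.002,.001).ravel()
        print(c,n,len(P),'z',zz,'med',np.median(P,0).round(4),'mid',((np.percentile(P,2,0)+np.percentile(P,98,0))/2).round(4),'yaw',np.degrees(np.arctan(-vx/vy)).round(2))
E
```

```text
top handle 244 z [0.26  0.263 0.265 0.267 0.27 ] med [ 0.4832 -0.0676  0.2647] mid [ 0.4839 -0.0718  0.2648] yaw -1.46
top grip 146 z [0.161 0.163 0.166 0.168 0.171] med [ 0.6018 -0.0523  0.1663] mid [ 0.6017 -0.0527  0.1661] yaw 1.24
side handle 171 z [0.255 0.259 0.261 0.263 0.265] med [ 0.479  -0.0605  0.261 ] mid [ 0.4808 -0.0652  0.2596] yaw -1.07
side grip 136 z [0.152 0.156 0.162 0.164 0.166] med [ 0.595  -0.0458  0.1617] mid [ 0.5984 -0.0489  0.1584] yaw 0.41
```

```bash
cat >> h.py <<'E'
def R(deg):
    a=np.radians(deg); y=np.array([np.cos(a),np.sin(a),0]); z=np.array([0,0,-1.]); return np.stack([np.cross(y,z),y,z],1)
def best(p,deg):
    q=np.array(state()['qpos']); o=[(np.abs(np.array(j)-q).max(),d) for d in(deg,deg+180) if (j:=inverse_kinematics(p,R(d))) is not None]
    print(o); return R(min(o)[1])
E
python3 - <<'E'
from h import *
s=state(); p=s['position']; movel([p[0],p[1],.36],feed=.25)
r=best([.483,-.072,.36],-1.5)
reach([.483,-.072,.36],r); grasp(10); movel([.483,-.072,.285],feed=.15)
print(state()['t'],state()['position'],state()['wrist_force'])
print(movel([.483,-.072,.19],feed=.06,contact_N=25)); s=state();print(s['t'],s['position'],s['wrist_force'])
print(movel([.483,-.072,.165],feed=.03,contact_N=15)); s=state();print(s['t'],s['position'],s['wrist_force'])
im,_=snap('side','side1'); snap('top','top1')
E
```

```text
[(np.float64(61.57095665070789), -1.5), (np.float64(172.1958026673749), 178.5)]
6.1417 [ 0.4833886  -0.07208809  0.28570341] [ 1.08267093 -0.39471864  0.49143379]
False
7.875 [ 0.4830982  -0.0720287   0.19011976] [0.73271667 0.14377274 0.14942494]
False
8.8583 [ 0.48274453 -0.0719486   0.16484803] [-0.8274137   0.09298463  0.35804362]
```

View pics/side1.png

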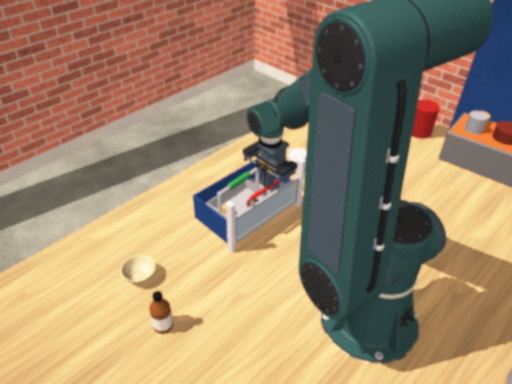

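```bash
python3 - <<'E'
from h import *
s=state();print(s['width'],s['wrist_force'],s['t'])
im=cv2.imread('pics/side1.png');hsv=cv2.cvtColor(im,cv2.COLOR_BGR2HSV);C=cloud('side',np.load('pics/side1_d.npy'))
H,S,V=cv2.split(hsv)
m=((H<8)|(H>172))&(S>150)&(C[...,0]>.44)&(C[...,0]<.53)&(C[...,1]>-.2)&(C[...,1]<.05)
P=C[m];print(len(P),np.percentile(P,[5,50,95],0))
cv2.imwrite('pics/s1c.png',cv2.resize(im[130:250,190:320],None,fx=5,fy=5))
im=cv2.imread('pics/top1.png');cv2.imwrite('pics/t1c.png',cv2.resize(im[120:240,190:320],None,fx=5,fy=5))
E
```

```text
0.0006983272651884627 [-1.15304494  0.61561493  0.39064205] 8.9583
99 [[ 0.47366441 -0.10717755  0.17892124]
 [ 0.47837249 -0.03996201  0.18563647]
 [ 0.48650137  0.00922918  0.1903641 ]]
```

View pics/s1c.png

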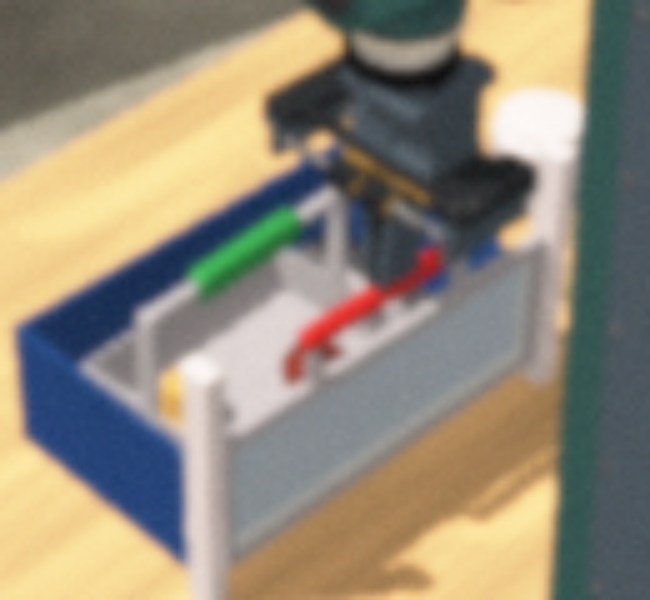

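View pics/t1c.png

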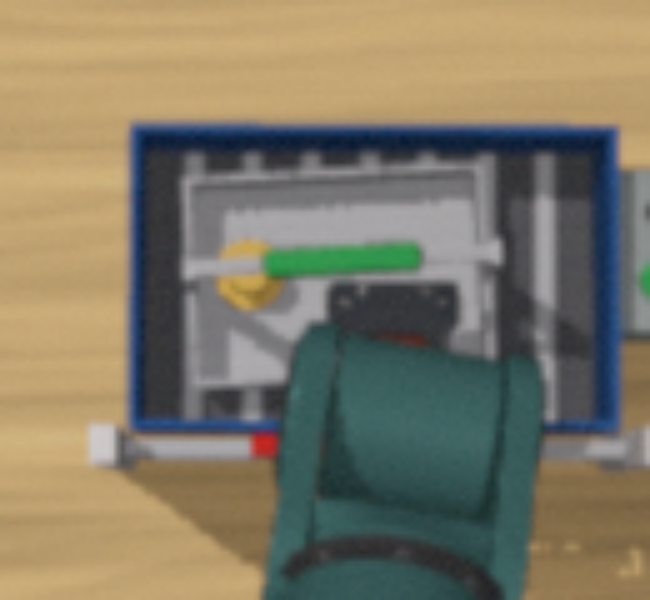

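```bash
python3 - <<'E'
from h import *
movel([.483,-.072,.24],feed=.2)
s=state();print(s['t'],s['wrist_force'])
for c in('side','top'):
    im,d=snap(c,c+'2');C=cloud(c,d);H,S,V=cv2.split(cv2.cvtColor(im,cv2.COLOR_RGB2HSV))
    m=((H<8)|(H>172))&(S>150)&(C[...,0]>.44)&(C[...,0]<.53)&(C[...,1]>-.2)&(C[...,1]<.05)
    P=C[m];print(len(P),np.percentile(P,[5,50,95],0).round(3) if len(P) else 0)
im=cv2.imread('pics/side2.png')
cv2.imwrite('pics/s2c.png',cv2.resize(im[130:250,190:320],None,fx=5,fy=5))
E
```

```text
9.4833 [-0.24853325 -0.03765631  0.19127532]
150 [[ 0.473 -0.134  0.179]
 [ 0.479 -0.065  0.185]
 [ 0.486  0.007  0.19 ]]
16 [[ 0.482 -0.007  0.185]
 [ 0.487 -0.002  0.189]
 [ 0.491  0.002  0.193]]
```

View pics/s2c.png

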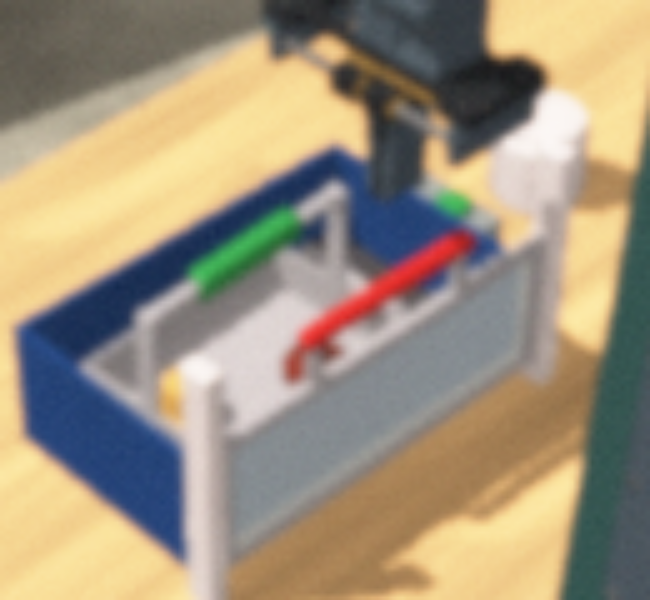

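```bash
python3 - <<'E'
from h import *
p=camera_params('side');f=192/np.tan(np.radians(p['fov_y']/2))
for X in([.483,-.072,.24],[.5,-.072,.24],[.483,-.072,.26],[.483,-.072,.187]):
    c=np.array(p['camera_from_world'])@[*X,1]; u=c[0]/c[2]*f+p['cx'];v=c[1]/c[2]*f+p['cy'];print(X,((u-190)*5).round(),((v-130)*5).round())
C=cloud('side',np.load('pics/side2_d.npy'))
for v in range(140,220,8): print(v,[C[130+v//5,190+u//5].round(3).tolist() for u in (380,395,410)])
print(state()['tool_rot'].round(3))
E
```

```text
[0.483, -0.072, 0.24] 392.0 215.0
[0.5, -0.072, 0.24] 373.0 204.0
[0.483, -0.072, 0.26] 393.0 191.0
[0.483, -0.072, 0.187] 389.0 277.0
140 [[0.481, -0.055, 0.312], [0.47, -0.057, 0.316], [0.471, -0.072, 0.307]]
148 [[0.481, -0.055, 0.308], [0.469, -0.056, 0.314], [0.469, -0.071, 0.305]]
156 [[0.479, -0.053, 0.301], [0.472, -0.06, 0.302], [0.474, -0.076, 0.292]]
164 [[0.481, -0.055, 0.295], [0.469, -0.057, 0.301], [0.472, -0.074, 0.29]]
172 [[0.475, -0.05, 0.294], [0.471, -0.06, 0.29], [0.473, -0.076, 0.281]]
180 [[-0.3, 0.826, 1.186], [0.472, -0.061, 0.281], [0.473, -0.076, 0.273]]
188 [[0.479, -0.054, 0.277], [0.476, -0.065, 0.273], [-0.3, 0.826, 1.186]]
196 [[0.474, -0.049, 0.275], [0.476, -0.065, 0.265], [0.6, -0.225, 0.108]]
204 [[0.476, -0.051, 0.268], [0.613, -0.223, 0.097], [0.599, -0.225, 0.104]]
212 [[0.628, -0.224, 0.078], [0.617, -0.229, 0.082], [0.598, -0.225, 0.094]]
[[ 0.026  1.    -0.002]
 [ 1.    -0.026  0.   ]
 [ 0.    -0.002 -1.   ]]
```

```bash
python3 - <<'E'
from h import *
s=state();print(s['position'],s['t'],s['width'])
movel([.483,-.072,.19],feed=.2)
print(movel([.483,-.072,.135],feed=.03,contact_N=14)); s=state();print(s['t'],s['position'],s['wrist_force'])
sleep(.3);s=state();print(s['position'],s['wrist_force'])
im,d=snap('side','side3');C=cloud('side',d);H,S,V=cv2.split(cv2.cvtColor(im,cv2.COLOR_RGB2HSV))
m=((H<8)|(H>172))&(S>150)&(C[...,0]>.44)&(C[...,0]<.53)&(C[...,1]>-.2)&(C[...,1]<.05)
P=C[m];print(len(P),np.percentile(P,[5,50,95],0).round(3))
cv2.imwrite('pics/s3c.png',cv2.resize(im[130:250,190:320,::-1],None,fx=5,fy=5))
E
```

```text
[ 0.4822788  -0.07187174  0.23886564] 9.5833 0.0006304512808965876
True
11.2 [ 0.48297807 -0.07199974  0.15159711] [-4.27232236  1.71984282 13.0986048 ]
[ 0.48303903 -0.07200498  0.15162959] [-2.95334397 -0.44931823 12.07004303]
107 [[ 0.474 -0.103  0.164]
 [ 0.479 -0.034  0.172]
 [ 0.487  0.011  0.177]]
```

View pics/s3c.png

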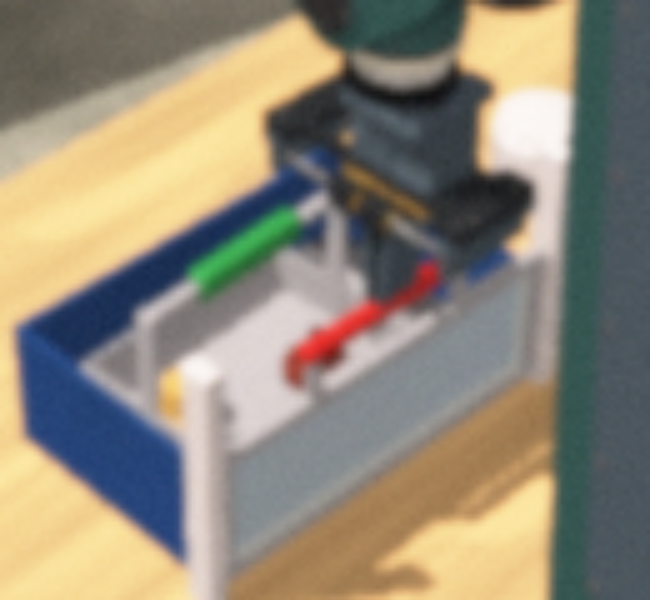

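```bash
python3 - <<'E'
from h import *
print(movel([.483,-.072,.140],feed=.03,contact_N=13)); s=state();print(s['t'],s['position'],s['wrist_force'])
sleep(.3);s=state();print(s['position'],s['wrist_force'])
movel([.483,-.072,.25],feed=.2); ungrasp()
movel([.6017,-.0525,.25],best([.6017,-.0525,.25],1.2),feed=.2)
print(state()['t'],state()['position'],state()['width'])
for c in('side','top'):
    im,d=snap(c,c+'4');C=cloud(c,d);H,S,V=cv2.split(cv2.cvtColor(im,cv2.COLOR_RGB2HSV))
    m=((H<8)|(H>172))&(S>150)&(C[...,0]>.44)&(C[...,0]<.53)&(C[...,1]>-.2)&(C[...,1]<.05)
    P=C[m];print(c,len(P),np.percentile(P,[5,50,95],0).round(3))
im=cv2.imread('pics/side4.png');cv2.imwrite('pics/s4c.png',cv2.resize(im[130:250,190:320],None,fx=5,fy=5))
E
```

```text
True
11.7583 [ 0.48301058 -0.07201234  0.15159818] [-6.87591871  0.71050551 14.76023793]
[ 0.48298702 -0.07199975  0.15158361] [-4.68017224  1.16085693 13.14923806]
[(np.float64(12.345662110551771), 1.2), (np.float64(181.31633809641198), 181.2)]
14.8417 [ 0.60083142 -0.05252307  0.24961741] 0.09106731751334889
side 158 [[ 0.473 -0.137  0.165]
 [ 0.479 -0.064  0.173]
 [ 0.487  0.008  0.177]]
top 17 [[ 0.476 -0.149  0.173]
 [ 0.482 -0.143  0.177]
 [ 0.488 -0.129  0.272]]
```

View pics/s4c.png

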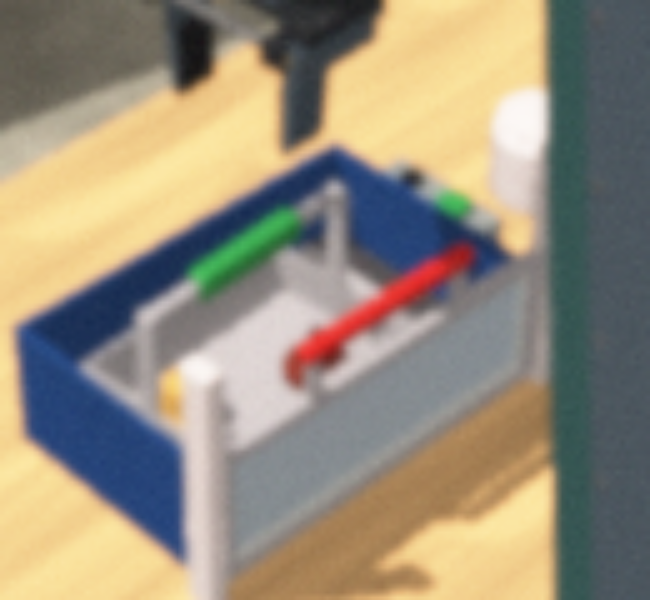

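The guard is down: the handle top reads 0.177 m in both views, against 0.177 expected. The visible fingertips sit about 25 mm above the reported TCP, so I'll measure that before grasping.

```bash
python3 - <<'E'
from h import *
C=cloud('side',np.load('pics/side4_d.npy'))
m=(abs(C[...,0]-.6)<.075)&(abs(C[...,1]+.0525)<.025)&(C[...,2]>.2)&(C[...,2]<.34)
P=C[m]
for lo,hi in((.52,.6),(.6,.68)):
    Q=P[(P[:,0]>lo)&(P[:,0]<hi)];print(len(Q),np.sort(Q[:,2])[:12].round(3),Q[Q[:,2]<.3].mean(0).round(3), np.percentile(Q[:,0],[5,95]).round(3),np.percentile(Q[:,1],[5,95]).round(3))
E
```

```text
116 [0.271 0.273 0.274 0.275 0.277 0.278 0.279 0.279 0.279 0.279 0.28  0.281] [ 0.546 -0.049  0.288] [0.541 0.55 ] [-0.066 -0.034]
152 [0.27  0.272 0.272 0.273 0.273 0.274 0.274 0.276 0.277 0.277 0.277 0.277] [ 0.647 -0.047  0.286] [0.644 0.655] [-0.065 -0.032]
```

```bash
python3 - <<'E'
from h import *
print(movel([.6017,-.0525,.170],feed=.15))
print(movel([.6017,-.0525,.113],feed=.06,contact_N=8)); s=state();print(s['t'],s['position'],s['wrist_force'])
snap('side','side5')
im=cv2.imread('pics/side5.png');cv2.imwrite('pics/s5c.png',cv2.resize(im[130:250,190:320],None,fx=5,fy=5))
E
```

```text
False
False
16.725 [ 0.60199343 -0.05254726  0.11337544] [-0.52012384  0.29619665 -0.0150156 ]
```

View pics/s5c.png

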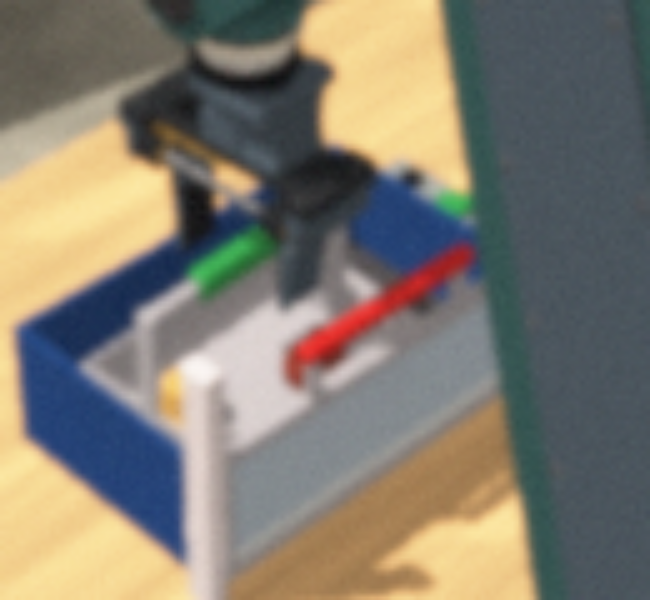

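The fingers straddle the grip: the near finger is at crop (300, 280) and the far one behind the grip. I'll close and lift.

```bash
python3 - <<'E'
from h import *
grasp(55); s=state();print(s['t'],s['width'],s['position'],s['wrist_force'],s['ft_torque'])
movel([.6017,-.0525,.143],feed=.05); sleep(.3); s=state();print(s['t'],s['width'],s['position'],s['wrist_force'],s['ft_torque'])
im,d=snap('side','side6');
im=cv2.imread('pics/side6.png');cv2.imwrite('pics/s6c.png',cv2.resize(im[120:250,180:310],None,fx=4.6,fy=4.6))
E
```

```text
17.8833 0.01752846870606189 [ 0.60139452 -0.05246336  0.11282246] [-0.84402585  0.04485161 -1.67723102] [-0.05560962  0.06966518 -0.03345631]
18.9333 0.017803522929215793 [ 0.60159311 -0.05248575  0.1427875 ] [ 0.47146246 -0.23010947 -4.68812397] [-0.06123043 -0.16229648  0.01527455]
```

View pics/s6c.png

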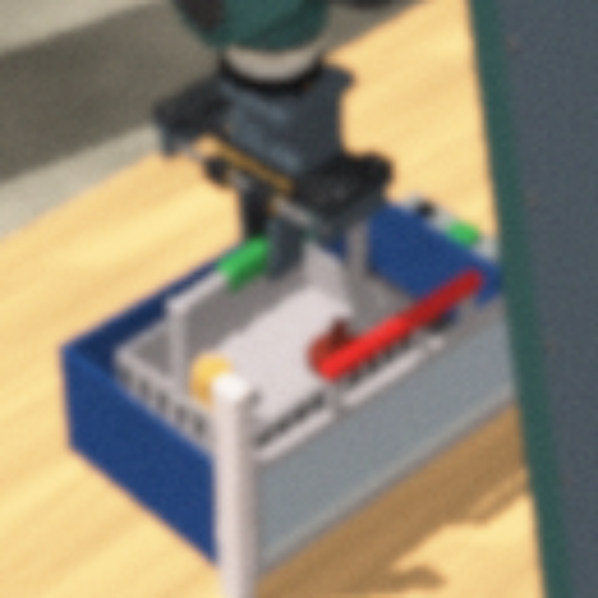

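```bash
python3 - <<'E'
from h import *
movel([.6017,-.0525,.243],feed=.07); sleep(.5); s=state();print(s['t'],s['width'],s['position'],s['wrist_force'],s['ft_torque'])
for c in('side','top'):
    im,d=snap(c,c+'7');C=cloud(c,d);H,S,V=cv2.split(cv2.cvtColor(im,cv2.COLOR_RGB2HSV))
    b=(C[...,0]>.45)&(C[...,0]<.72)&(C[...,1]>-.25)&(C[...,1]<.1)
    g=C[b&(H>40)&(H<85)&(S>100)&(C[...,2]>.2)]
    h=C[b&((H<8)|(H>172))&(S>150)&(C[...,0]<.52)]
    for P in(g,h): print(c,len(P),np.percentile(P,[5,50,95],0).round(3).tolist() if len(P) else 0)
    for n in('gland','valve'):
        for x in find_in(c,n)[:2]:
            r,k=map(int,np.round(x['point'])); print(n,r,k,round(x['p'],2),C[r,k].round(3))
    cv2.imwrite(f'pics/{c}7c.png',cv2.resize(im[90:250,170:330,::-1],None,fx=3.7,fy=3.7))
E
```

```text
21.0583 0.01773701731010481 [ 0.60169959 -0.0525171   0.24298335] [-1.20566288  0.19019913 -4.42873873] [ 0.01856519 -0.14238193 -0.07440447]
side 73 [[0.588, -0.041, 0.281], [0.594, -0.021, 0.292], [0.609, 0.0, 0.301]]
side 174 [[0.473, -0.135, 0.165], [0.479, -0.062, 0.172], [0.488, 0.006, 0.177]]
gland 184 225 0.62 [0.598 0.018 0.178]
gland 175 236 0.56 [ 0.621 -0.057  0.162]
valve 269 139 0.61 [0.63  0.378 0.01 ]
valve 174 250 0.56 [ 0.582 -0.087  0.171]
top 17 [[0.56, -0.039, 0.467], [0.572, -0.011, 0.556], [0.582, -0.006, 0.611]]
top 20 [[0.475, -0.149, 0.171], [0.483, -0.143, 0.176], [0.488, -0.134, 0.207]]
```

View pics/side7c.png

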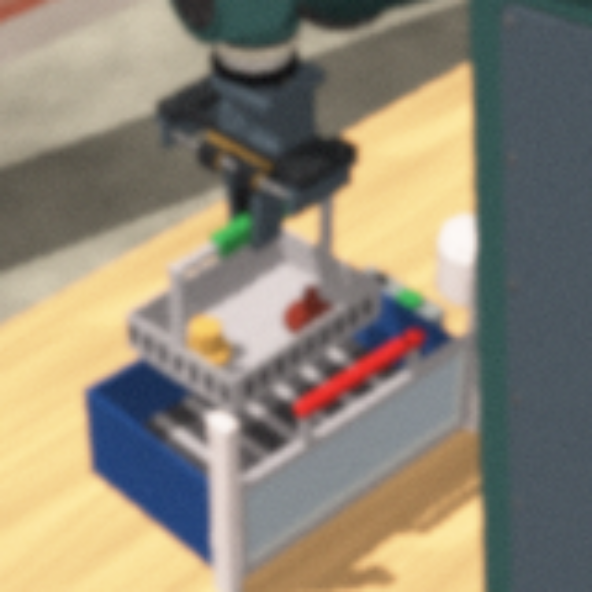

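View pics/top7c.png

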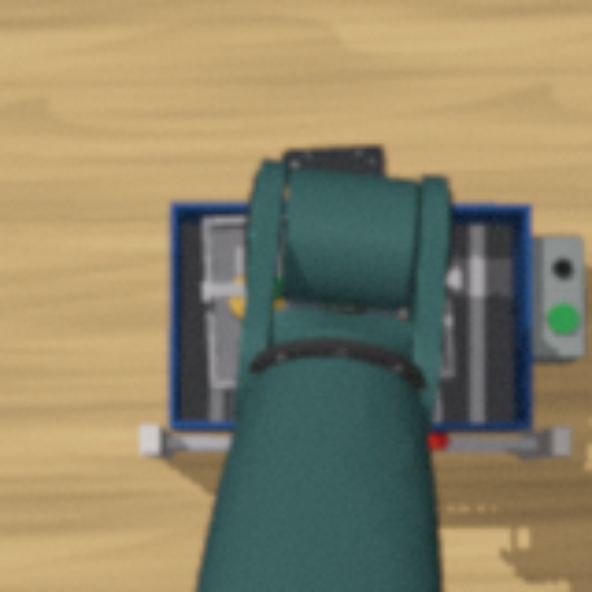

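```bash
python3 - <<'E'
from h import *
C=cloud('side',np.load('pics/side7_d.npy'))
im=cv2.imread('pics/side7.png').astype(int)
m=(abs(C[...,0]-.6)<.065)&(abs(C[...,1]+.0525)<.09)&(abs(C[...,2]-.165)<.03)&(im.max(2)-im.min(2)<30)&(im.mean(2)>110)
P=C[m]
for i in range(8):
    A=np.c_[P[:,:2],np.ones(len(P))];k=np.linalg.lstsq(A,P[:,2],rcond=None)[0];e=P[:,2]-A@k;P=P[abs(e)<max(.004,2*e.std())] if i<7 else P
print(len(P),'slopes',k[:2].round(3),'z at centre',(k@[.6,-.0525,1]).round(4),e.std().round(4))
E
```

```text
439 slopes [-0.006 -0.002] z at centre 0.1614 0.0018
```

The side view shows the basket level, with a floor slope of about 0.006 rad and its underside about 48 mm above the rim. Both parts are in it, the gland at about (182, 226) and the valve at about (173, 252), and the guard handle is down. Handing in.

```bash
python3 - <<'E'
from h import *
s=state();print(s['t'],s['width'],s['wrist_force'],abs(s['dq']).max()); close_job()
E
```

```text
21.3583 0.01790254404962604 [ 0.26070406  0.69249313 -4.60096922] 0.11088880650151232
the job is handed in; nothing more can be done
```

I pushed the splash guard down by its red handle with the fingers shut. Then I took the basket by its green grip at 55 N, lifted it straight up and handed the job in at about 21 s. It gave no verdict.

**Last checks:**
- **Guard:** the top of the handle is at 0.177 m, the height expected for fully down. It had stopped firmly under about 13 N.
- **Basket position:** the underside is about 48 mm above the rim, and the grip is about 25 mm sideways from the tank's centre.
- **Basket hold:** it is level to about 0.01 rad and the arm is still. The fingers read 17.9 mm on the 18 mm grip, with a load of about 4.6 N.
- **Parts:** the gland and valve both show inside the basket in the side view. In the top view the arm hides the valve and most of the rest of the basket.
- **Bystanders:** I never went near them, but I did not measure their final positions.

**What disagreed:**
- **Fingertips:** they sit about 22–25 mm above the reported TCP. The first push therefore left the guard about 12 mm up, and I pushed again. I allowed for the same offset in the grasp.
- **Networks:** they also gave some false detections, such as the dish reported as the valve, which I set aside after looking at the pictures.

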